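# Draw the bottom dissecting board from its holder

### The arm

A 6-joint arm with a two-finger parallel gripper is mounted at the origin on the work surface. World frame = base frame: x ahead of the robot, y to its left, z up, the work surface at z = 0. Lengths are in m, angles in rad, forces in N, time in s.
With the tool pointing down it reaches from about 0.3 to 0.875 m from the base axis. Payload 6.4 kg.
Tool frame: the origin (TCP) lies midway between the tips of the shut fingers; the grasp point (between the pads) lies 19 mm behind it; z points along the fingers, y is the line along which they close (so a half turn about z gives the same grasp; the last joint's range is limited). The gripper opens to 85 mm and grips with 20 to 120 N. Pads are 22 mm wide; open, the fingers measure 114 mm over their backs; the gripper's body (76 mm by 85 mm) begins 54 mm behind the grasp point. The pads swing forward as they close: fully open they stand 13 mm farther back than shut.
Start: joints at [0.996, 0.181, 1.607, -0, 1.354, -0.206], TCP at [0.207, 0.536, 0.231] pointing down, gripper open.
Joint ranges: [-2.99, 2.99], [-0.89, 2.07], [0.3, 2.58], [-1.14, 4.28], [0, 2.63], [-3.12, 3.12]. Speed limits (rad/s): [2.57, 2.57, 3.01, 3.14, 3.14, 3.14].

### API

Orientations are given as a unit quaternion [w, x, y, z].
In Python, from bench import ctrl gives the robot as it stands. The module is installed in compiled form; this text tells all that it offers.
- The arm moves only by the tool move_arm, never from a script. Its argument "plan" is one flat list of numbers, 6 for each row, row after row: the shift along the world's x, y, z in units of 50 mm (1.0 is 50 mm), then the turn, a rotation vector about the world's x, y, z in rad. A call has 1 to 10 rows; each row is the pose to reach, as a shift and turn from the pose commanded when the call began; what a row does not reach only later rows make up. A row lasts 1/8 s, in which the tool goes at most 62.5 mm and 10.7 degrees, less where a joint would pass 70% of its speed; a pose out of reach is approached as far as the arm can. A call with a gripper value outside its range is refused whole. "grip" is the finger opening in mm, from 0 to 85.4, set as the call begins (left out, the last holds). The fingers move at their own pace and stop on an object; the grip force is fixed at half the most. Time passes only in rows, so rows that repeat a pose let the fingers close. It gives the time, the measured TCP pose, the force, the opening and the grip force at its end, in the units of the state.
- ctrl.get_obs(): the state, without advancing time (a new reading comes with each control period).
- ctrl.camera(name): name is "side" or "top" or "wrist"; returns a dict with "pixels" (480x640x3 uint8, red, green, blue), "fx", "fy", "cx", "cy" (pixels), "dist_coeffs" ([k1, k2, p1, p2, k3] as OpenCV has them; the pictures are not rectified), "origin" and "attitude" of the camera in the world. Camera axes: x right, y down, z forward; pixel columns grow to the right and rows downward; lengths in m; the calibration is good to about 2 mm. A picture is of the moment at which its call begins. There is no depth.
- ctrl.hand_in(): hands the job in; it is judged then, once.
The state is a dict: "time_s": time; "q": joint angles; "dq": joint speeds; "joint_efforts": joint torques, N m; "eef_pos": TCP position; "eef_rot": TCP orientation; "wrist_force": force on the tool from outside, world axes, zero at the start; "torque": the same for the moment, N m; "opening": opening from 0.0 (shut) to 1.0 (fully open); "grasp_force": force on a finger pad.
Only numpy, scipy, OpenCV 4.12 (cv2) and the standard library are available. Lean on these libraries where they do the work, as an engineer would, in place of code of your own. Each camera call takes 0.05 s, during which the arm holds its last target. There are 200 camera calls.

### The job

Slide the bottom dissecting board out of the metal holder by the handle that sticks out low under its front bar, on the side of the tray, so that the two boards above drop down and stay stacked in the holder. Then lay that board flat on the pad inside the dissecting tray: set it down there, do not drop it, and let go.

Things in the scene. Friction and masses are not known exactly. Their poses are not given: they have to be found in the camera images.
- holder: Fixed open-topped aluminium holder, 97 x 108 x 64 mm high, with a stack of three equal wooden boards. Origin: centre of its underside, z up. Floor 18 mm above the bench; channel 86 mm wide (x), 98 long (y). Front is -y: under a bar there, a slot 18 to 36 mm above the bench lets only the bottom board slide out along -y; it is clear after 105 mm. Upper boards' handles leave by a gap in the back.
- bottom_board_center (a point): Bottom board, to be taken: plain wood, about 90 g. Point: centre of its blade, half-way up its 14 mm thickness (25 mm above the bench at the start). Blade 75 (x) x 90 mm (y). From its -y edge a flat handle of the same thickness, 30 mm wide (x), runs from y = -45 to -105 mm; grasp it across its width at y = -78 mm. At the start it juts out freely under the front bar.
- top_board_center (a point): Top board of the stack, same shape and size, to stay in the holder; its handle points out of the back. Point: centre of its blade, half-way up: 53 mm above the bench at the start, 39 mm once the stack has dropped by one board. One more board, turned the same way, lies between it and the bottom board.
- tray: Fixed empty aluminium dissecting tray, 212 mm (x) x 306 mm (y) over its rolled rim. Origin: centre of its underside, on the bench, z up. Inside 194 x 294 mm, with a flat blue-grey pad whose top is 10 mm above the bench; rim top 29 mm above the bench. A board lying on the pad has its centre 17 mm above the bench. It stands out beyond the holder's front (-y) side.
Not all that is in view belongs to the job. Leave any pink look-alike of the part that bears bottom_board_center alone.

How it is judged:
By the outcome, as a careful person would: the job done as asked, in the order asked, and still so for the second after the job is handed in, with the robot touching nothing.
It also fails if it takes over 38 s, if anything falls off the work surface, if the arm or the gripper's body presses on something with over 40 N, if the wrist force passes 120 N, or if a joint passes its speed limit or range.

## Working session

There is one attempt and no reset: what is moved stays moved. The work goes in short steps, Python scripts to look and compute and a tool call to move; the robot and the scene stay as the last step left them, time stands still between calls to the robot, and variables do not carry over. Pictures are saved under pics/ and viewed, at most 10 in all, crops included, and the job is handed in when it is done.

Besides the shell and the picture viewer there is one more tool, called after ">>>" as name(argument=value, ...) on one line, values as JSON. move_arm: Moves the arm, as the interface text tells. Its arguments: {"type":"object","properties":{"plan":{"type":"array"},"grip":{"type":"number"}},"required":["plan"]}

```bash
mkdir -p pics; cat > h.py <<'E'
from bench import ctrl
import numpy as np, cv2
from scipy.spatial.transform import Rotation as R
def snap(n,f):
    c=ctrl.camera(n); cv2.imwrite('pics/'+f,c['pixels'][:,:,::-1]); 
    import pickle; c2=dict(c); pickle.dump(c2,open('pics/'+f+'.pkl','wb')); return c
def load(f):
    import pickle; return pickle.load(open('pics/'+f+'.pkl','rb'))
def Rot(c):
    a=np.array(c['attitude'],float)
    return a if a.shape==(3,3) else R.from_quat(a[[1,2,3,0]]).as_matrix()
def K(c): return np.array([[c['fx'],0,c['cx']],[0,c['fy'],c['cy']],[0,0,1.]])
def atz(c,uv,z):
    p=cv2.undistortPoints(np.array([[uv]],float),K(c),np.array(c['dist_coeffs'],float))[0,0]
    d=Rot(c)@np.array([*p,1]); o=np.array(c['origin']); return o+d*(z-o[2])/d[2]
def proj(c,P):
    M=Rot(c).T; t=-M@np.array(c['origin'])
    return cv2.projectPoints(np.array(P,float).reshape(-1,3),cv2.Rodrigues(M)[0],t,K(c),np.array(c['dist_coeffs'],float))[0][:,0]
E
python3 - <<'E'
from h import *
for n in ('top','side'):
    c=snap(n,n+'0.png'); print(n,c['origin'],c['attitude'],c['fx'])
o=ctrl.get_obs(); print(o['eef_pos'],o['eef_rot'],o['time_s'],o['opening'])
E
```

```text
top [0.48257775 0.04058373 1.14879251] [ 0.03696805 -0.69618968  0.71670976 -0.01674579] 443.211683815785
side [ 0.26251554 -0.47054773  0.69273749] [-0.36513081  0.90280159 -0.20909489  0.08892751] 436.7670038224796
[0.20698739 0.53594465 0.23049666] [-2.84961576e-04  1.83332335e-01  9.83050698e-01 -7.06181732e-04] 0.1 0.9991807712995874
```

View pics/top0.png

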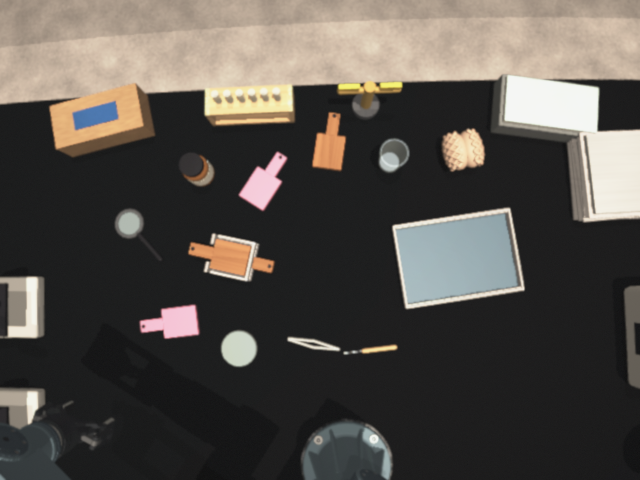

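View pics/side0.png

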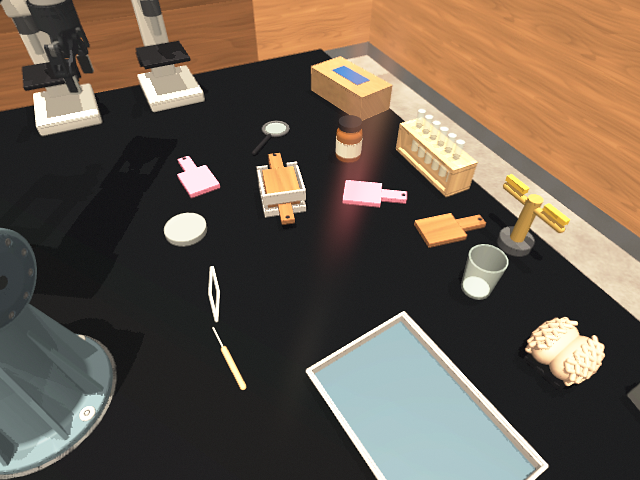

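The top view shows the holder at (232,257). One handle sticks out toward the tray at (264,266), and the upper boards' handles leave on the left at (200,250). Other candidates are the loose wooden board at (330,150) and the pink ones at (262,188) and (180,322). Only the board in the holder, with its low handle facing the tray at (458,257), fits the description. I'll confirm that in an enlarged crop.

```bash
python3 - <<'E'
from h import *
a=cv2.imread('pics/top0.png')[225:290,180:285]; b=cv2.imread('pics/side0.png')[145:230,240:320]
a=cv2.resize(a,None,fx=5,fy=5,interpolation=cv2.INTER_CUBIC)
b=cv2.resize(b,None,fx=3.2,fy=3.2,interpolation=cv2.INTER_CUBIC)
im=np.zeros((600,800,3),np.uint8); im[:325,:525]=a; im[325:325+272,540:540+256]=b[:272]
c=cv2.imread('pics/top0.png')[200:315,385:530]; c=cv2.resize(c,None,fx=2.3,fy=2.3,interpolation=cv2.INTER_CUBIC); im[330:330+c.shape[0],:c.shape[1]]=c
cv2.imwrite('pics/crop0.png',im)
E
```

```text
(no output)
```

View pics/crop0.png

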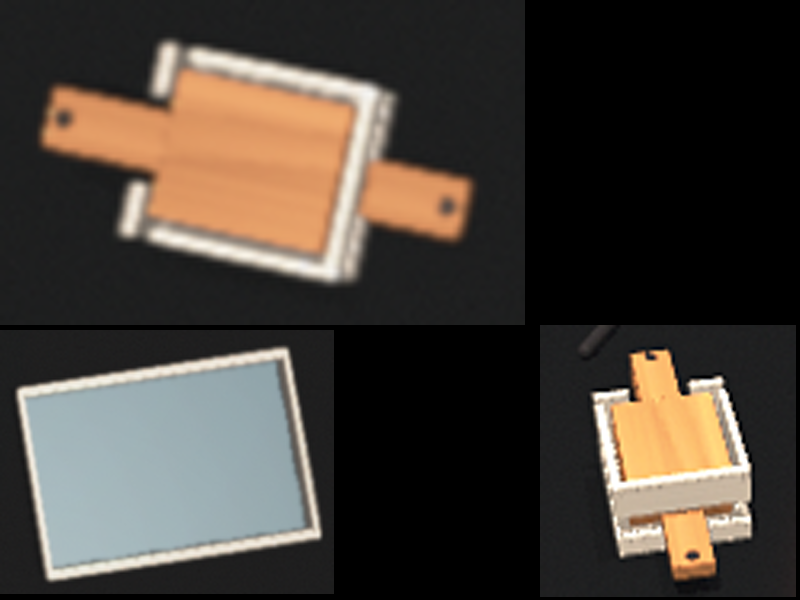

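The crop confirms it: the low handle passes through the front slot under the bar, on the tray side. Its end corners are at crop pixels (474,180) and (460,240).

```bash
python3 - <<'E'
from h import *
from scipy.optimize import least_squares
t=load('top0.png'); s=load('side0.png')
T=lambda X,Y:(180+X/5-.4,225+Y/5-.4)
S=lambda X,Y:(240+(X-540)/3.2-.3,145+(Y-325)/3.2-.3)
Q=lambda X,Y:(385+X/2.3-.3,200+(Y-330)/2.3-.3)
# (cam,pix,local)  holder frame: front -y
obs=[(t,T(474,180),(.015,-.105,.032)),(t,T(460,241),(-.015,-.105,.032)),
(t,T(384,86),(.0485,-.054,.064)),(t,T(335,281),(-.0485,-.054,.064)),
(t,T(160,41),(.0485,.054,.064)),(t,T(120,236),(-.0485,.054,.064)),
(t,T(55,86),(.015,.105,.060)),(t,T(41,147),(-.015,.105,.060)),
(s,S(672,571),(-.015,-.105,.032)),(s,S(714,566),(.015,-.105,.032)),
(s,S(614,488),(-.0485,-.054,.064)),(s,S(750,468),(.0485,-.054,.064))]
def f(p,full=0):
    c,si=np.cos(p[2]),np.sin(p[2]); r=[]
    for cam,px,l in obs:
        P=(p[0]+c*l[0]-si*l[1],p[1]+si*l[0]+c*l[1],l[2]); r+=list(proj(cam,P)[0]-px)
    return np.array(r)
g=atz(t,(232,257),.03)
best=min((least_squares(f,[g[0],g[1],a],loss='soft_l1') for a in (0,1.57,3.14,-1.57)),key=lambda q:q.cost)
print('holder',best.x,np.round(f(best.x),1))
p=best.x
for y in (-.078,-.105): print('pt',p[0]-np.sin(p[2])*y,p[1]+np.cos(p[2])*y)
print('handle end top',atz(t,T(467,210),.032))
C=[atz(t,Q(*x),.029)[:2] for x in ((18,389),(287,349),(320,537),(49,580))]
print('tray',C,np.mean(C,0),[np.linalg.norm(C[i]-C[i-1]) for i in range(4)])
E
```

```text
holder [ 0.53600564  0.27435345 -0.24907645] [-0.8  0.3 -0.6 -0.3 -1.3  0.9 -0.4  0.3  1.6  0.5  0.5 -0.4  0.3  0.3
  0.3 -0.2  0.6 -0.8  1.1 -1.2 -0.7  0.8  0.3  1.4]
pt 0.5167779397155984 0.19876048811890223
pt 0.5101221963252704 0.172593694659976
handle end top [0.51030505 0.17080245 0.032     ]
tray [array([ 0.60602343, -0.13474102]), array([ 0.64193714, -0.43706182]), array([ 0.43283098, -0.46146824]), array([ 0.39606981, -0.16012024])] [ 0.51921534 -0.29834783] [np.float64(0.21148198462452486), np.float64(0.30444648506055244), np.float64(0.21052567771244368), np.float64(0.3035819482815918)]
```

>>> move_arm(plan=[6.2,-6.74,-1.8,0,0,-1.451,6.2,-6.74,-1.8,0,0,-1.451,6.2,-6.74,-1.8,0,0,-1.451,6.2,-6.74,-1.8,0,0,-1.451,6.2,-6.74,-1.8,0,0,-1.451,6.2,-6.74,-1.8,0,0,-1.451,6.2,-6.74,-1.8,0,0,-1.451,6.2,-6.74,-1.8,0,0,-1.451,6.2,-6.74,-1.8,0,0,-1.451,6.2,-6.74,-1.8,0,0,-1.451], grip=60)

```text
time_s: 1.35
eef_pos: [0.5165, 0.1998, 0.141]
eef_rot: [-0.0, 0.789, 0.615, -0.0]
wrist_force: [0.3, 0.2, -0.0]
opening: 0.7
grasp_force: 0.0
```

```bash
python3 - <<'E'
from h import *
o=ctrl.get_obs(); r=R.from_quat(np.array(o['eef_rot'])[[1,2,3,0]]).as_matrix()
print(o['time_s'],o['eef_pos'],r[:,1],r[:,2],o['opening'])
c=snap('wrist','w1.png')
p=np.array([.536,.2744,-.2491]); 
L=[(.015,-.105,.032),(-.015,-.105,.032),(.0485,-.054,.064),(-.0485,-.054,.064),(0,-.078,.032)]
cs,sn=np.cos(p[2]),np.sin(p[2])
im=c['pixels'][:,:,::-1].copy()
for l in L:
    q=proj(c,(p[0]+cs*l[0]-sn*l[1],p[1]+sn*l[0]+cs*l[1],l[2]))[0]; print(q)
    if abs(q).max()<2000: cv2.drawMarker(im,(int(q[0]),int(q[1])),(255,0,255),0,12)
cv2.imwrite('pics/w1m.png',im)
E
```

```text
1.35 [0.51651741 0.19981823 0.14102623] [ 0.96963126 -0.24456914 -0.00107515] [-1.05470126e-03  2.14579565e-04 -9.99999421e-01] 0.6999130704048202
[348.46796055 267.29626915]
[301.34558092 267.20896277]
[416.69188049 202.58334541]
[233.8983848  202.21023121]
[325.03428081 226.89039461]
```

View pics/w1m.png

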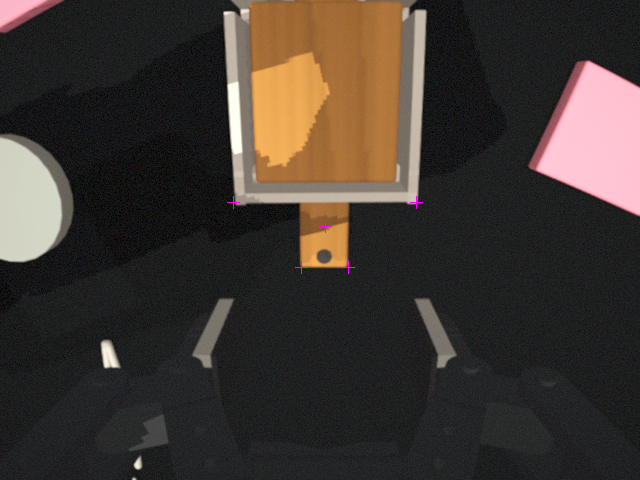

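The wrist view confirms the fit: the projected handle corners at (301,267) and (348,267) and the bar corners match the picture. I'll descend and grasp.

>>> move_arm(plan=[0,0,-0.9,0,0,0,0,0,-1.7,0,0,0,0,0,-2.3,0,0,0,0,0,-2.68,0,0,0,0,0,-2.68,0,0,0,0,0,-2.68,0,0,0])

```text
time_s: 2.15
eef_pos: [0.5182, 0.1999, 0.0086]
eef_rot: [0.0, 0.789, 0.614, 0.001]
wrist_force: [0.0, -0.1, 0.2]
opening: 0.703
grasp_force: 0.0
```

>>> move_arm(plan=[0,0,0,0,0,0,0,0,0,0,0,0,0,0,0,0,0,0,0,0,0,0,0,0,0,0,0,0,0,0,0,0,0,0,0,0], grip=15)

```text
time_s: 2.9
eef_pos: [0.5181, 0.1995, 0.0086]
eef_rot: [0.0, 0.789, 0.614, 0.001]
wrist_force: [-2.5, -0.6, 6.5]
opening: 0.337
grasp_force: 60.7
```

>>> move_arm(plan=[-0.05,-0.19,0,0,0,0,-0.1,-0.39,0,0,0,0,-0.15,-0.58,0,0,0,0,-0.2,-0.78,0,0,0,0])

```text
time_s: 3.4
eef_pos: [0.5082, 0.1602, 0.0081]
eef_rot: [0.0, 0.79, 0.614, 0.001]
wrist_force: [1.5, 5.2, 3.8]
opening: 0.342
grasp_force: 60.3
```

>>> move_arm(plan=[-0.05,-0.19,0,0,0,0,-0.1,-0.39,0,0,0,0,-0.15,-0.58,0,0,0,0,-0.2,-0.78,0,0,0,0,-0.25,-0.97,0,0,0,0,-0.3,-1.16,0,0,0,0,-0.35,-1.36,0,0,0,0,-0.4,-1.55,0,0,0,0,-0.44,-1.72,0,0,0,0,-0.44,-1.72,0,0,0,0])

```text
time_s: 4.65
eef_pos: [0.485, 0.0737, 0.0072]
eef_rot: [-0.0, 0.79, 0.613, -0.0]
wrist_force: [-0.8, -0.4, -0.8]
opening: 0.338
grasp_force: 59.7
```

```bash
python3 - <<'E'
from h import *
o=ctrl.get_obs(); print(o['eef_pos'],o['opening'],o['wrist_force'])
w=snap('wrist','w2.png')['pixels']; s=snap('side','s2.png')['pixels']
b=cv2.resize(s[130:280,220:340],(480,600),interpolation=cv2.INTER_CUBIC)
im=np.zeros((600,800,3),np.uint8); im[:,:480]=b; im[:240,480:]=cv2.resize(w,(320,240),interpolation=cv2.INTER_AREA)
cv2.imwrite('pics/c2.png',im[:,:,::-1])
E
```

```text
[0.48502257 0.07374606 0.00717626] 0.33819594715572115 [-0.80501456 -0.3583186  -0.75386385]
```

View pics/c2.png

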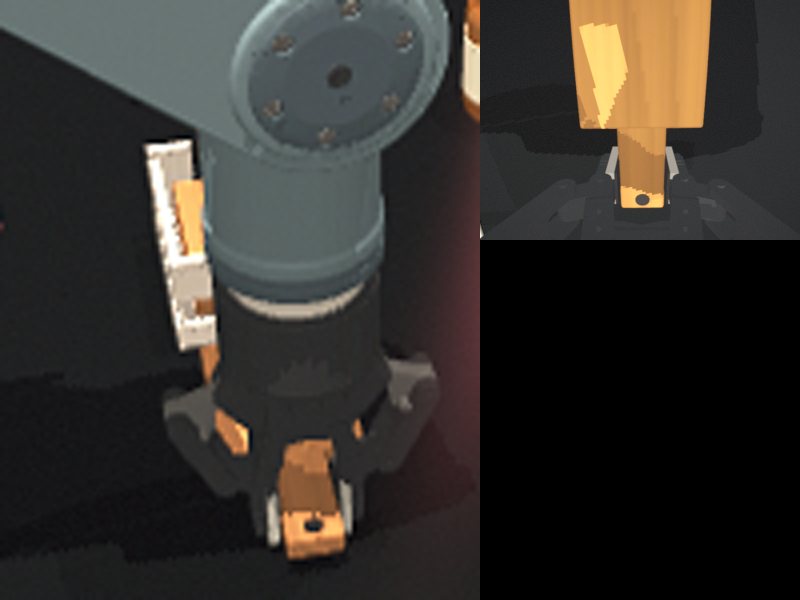

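The board is fully out: 130 mm of pull, held level, and the contact force is near zero. Next I lift it and carry it over the tray.

>>> move_arm(plan=[0,0,0.5,0,0,0,0,0,1,0,0,0,0,0,1.6,0,0,0,0,-0.5,1.6,0,0,0.05,0.1,-1.2,1.6,0,0,0.1,0.2,-2,1.6,0,0,0.15,0.3,-2.8,1.6,0,0,0.2,0.35,-3.6,1.6,0,0,0.25,0.4,-4.3,1.6,0,0,0.3,0.4,-4.7,1.6,0,0,0.367])

```text
time_s: 6.0
eef_pos: [0.5057, -0.1622, 0.0874]
eef_rot: [0.0, 0.664, 0.748, 0.0]
wrist_force: [-0.3, 0.1, -1.0]
opening: 0.34
grasp_force: 59.7
```

>>> move_arm(plan=[0.05,-0.6,0,0,0,0,0.1,-1.3,0,0,0,0,0.2,-2,0,0,0,0,0.3,-2.7,0,0,0,0,0.36,-3.3,0,0,0,0,0.39,-3.69,0,0,0,0,0.39,-3.69,0,0,0,0,0.39,-3.69,0,0,0,0])

```text
time_s: 7.0
eef_pos: [0.5246, -0.3438, 0.0869]
eef_rot: [-0.001, 0.664, 0.748, 0.0]
wrist_force: [-0.1, 0.6, -0.1]
opening: 0.34
grasp_force: 59.7
```

```bash
python3 - <<'E'
from h import *
o=ctrl.get_obs(); r=R.from_quat(np.array(o['eef_rot'])[[1,2,3,0]]).as_matrix()
print(o['eef_pos'],r[:,1],r[:,2],o['opening'],o['wrist_force'])
s=snap('side','s3.png')['pixels']; t=snap('top','t3.png')['pixels']; w=snap('wrist','w3.png')['pixels']
im=np.zeros((600,800,3),np.uint8); im[:300,:400]=cv2.resize(s,(400,300),interpolation=cv2.INTER_AREA)
im[:300,400:]=cv2.resize(w,(400,300),interpolation=cv2.INTER_AREA)
im[300:,:400]=cv2.resize(s[135:240,240:340],(400,300)[::1],interpolation=cv2.INTER_CUBIC)
im[300:,400:]=cv2.resize(t[215:305,180:300],(400,300),interpolation=cv2.INTER_CUBIC)
cv2.imwrite('pics/c3.png',im[:,:,::-1])
E
```

```text
[ 0.52461644 -0.34382004  0.0869086 ] [ 9.92978951e-01  1.18289804e-01 -5.69365139e-04] [-7.13361847e-04  1.17498459e-03 -9.99999055e-01] 0.3400447772329903 [-0.06408531  0.59769407 -0.1306588 ]
```

View pics/c3.png

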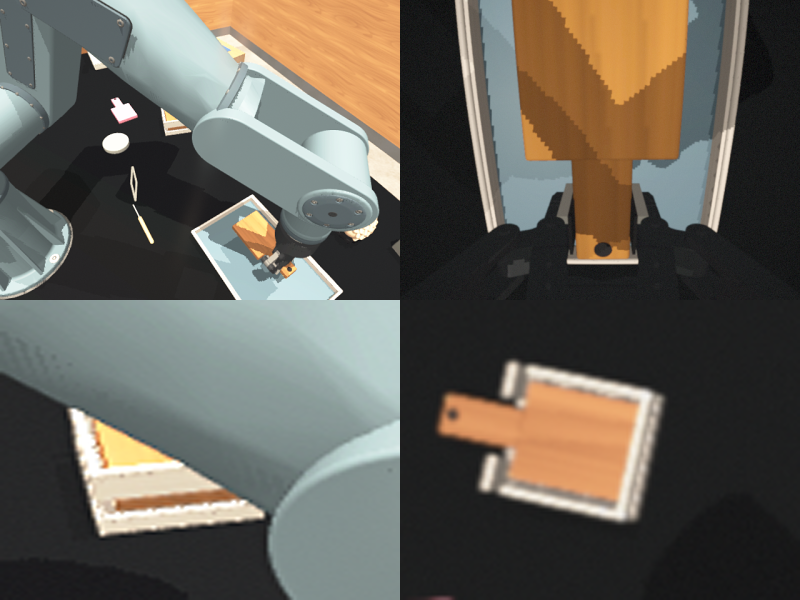

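The two upper boards dropped and stay in the holder, and the board hangs level over the tray. The fingertips reach about 9.6 mm below the board's underside, though. They would hit the pad first, so letting go here would drop the board. I'll set it on the free bench between the holder and tray, blade edge first. Then I'll regrasp it near the fingertips so it can be placed on the pad properly.

>>> move_arm(plan=[0,0.5,0.1,0,0,0,-0.1,1.2,0.2,0,0,0,-0.2,2,0.2,0,0,0,-0.3,2.8,0.2,0,0,0,-0.4,3.6,0.2,0,0,0,-0.5,4.4,0.1,0,0,0,-0.5,5.2,0,0,0,0,-0.5,6,0,0,0,0,-0.5,6.5,0,-0.05,-0.006,0,-0.5,6.5,0,-0.1,-0.012,0])

```text
time_s: 8.4
eef_pos: [0.4987, -0.0171, 0.0875]
eef_rot: [0.038, 0.662, 0.748, -0.034]
wrist_force: [0.2, -0.4, -0.8]
opening: 0.336
grasp_force: 59.7
```

>>> move_arm(plan=[0,0,-0.4,0,0,0,0,0,-0.8,0,0,0,0,0,-1.2,0,0,0,0,0,-1.45,0,0,0,0,0,-1.55,0,0,0,0,0,-1.55,0,0,0,0,0,-1.55,0,0,0])

```text
time_s: 9.28
eef_pos: [0.5003, -0.0202, 0.0105]
eef_rot: [0.038, 0.663, 0.747, -0.033]
wrist_force: [0.2, 0.3, -0.1]
opening: 0.334
grasp_force: 59.7
```

>>> move_arm(plan=[0,0,-0.04,0,0,0,0,0,-0.08,0,0,0,0,0,-0.12,0,0,0,0,0,-0.12,0,0,0])

```text
time_s: 9.78
eef_pos: [0.4995, -0.0201, 0.0035]
eef_rot: [0.037, 0.663, 0.747, -0.034]
wrist_force: [-0.7, -0.7, -0.1]
opening: 0.343
grasp_force: 59.7
```

>>> move_arm(plan=[0,0,-0.02,0,0,0,0,0,-0.04,0,0,0,0,0,-0.04,0,0,0])

```text
time_s: 10.15
eef_pos: [0.4999, -0.0203, 0.0019]
eef_rot: [0.038, 0.663, 0.747, -0.033]
wrist_force: [-0.2, -1.2, 1.2]
opening: 0.336
grasp_force: 60.1
```

>>> move_arm(plan=[0,0,0,0,0,0,0,0,0,0,0,0,0,0,0,0,0,0,0,0,0.1,0.05,0.006,0,0,0,0.1,0.1,0.012,0,0,0,0.1,0.1,0.012,0,0,0,0.1,0.1,0.012,0], grip=50)

```text
time_s: 11.02
eef_pos: [0.4995, -0.0201, 0.0066]
eef_rot: [0.0, 0.664, 0.748, -0.0]
wrist_force: [-0.8, 0.2, 0.0]
opening: 0.591
grasp_force: 0.0
```

```bash
python3 - <<'E'
from h import *
o=ctrl.get_obs(); r=R.from_quat(np.array(o['eef_rot'])[[1,2,3,0]]).as_matrix()
print(o['eef_pos'],r[:,1],r[:,2],o['opening'],o['wrist_force'])
c=snap('wrist','w4.png')
im=c['pixels'][:,:,::-1].copy(); y=r[:,1]; f=np.array([-y[1],y[0],0]); g=np.array(o['eef_pos'])
for x,yy in((.015,-.027),(-.015,-.027),(.0375,.033),(-.0375,.033)):
    P=g+x*y+yy*f; P[2]=.014; q=proj(c,P)[0]; print(q); cv2.drawMarker(im,(int(q[0]),int(q[1])),(255,0,255),0,12)
cv2.imwrite('pics/w4m.png',im)
E
```

```text
[ 0.49953989 -0.02012458  0.00664365] [ 9.93068328e-01  1.17537744e-01 -4.17643728e-04] [-3.28561446e-04 -7.77278939e-04 -9.99999644e-01] 0.5910167978633485 [-0.76962101  0.17529414  0.02155174]
[363.64491892 384.97856796]
[285.47266382 385.01117989]
[436.11503849 237.53746978]
[213.17413238 237.56917357]
```

View pics/w4m.png

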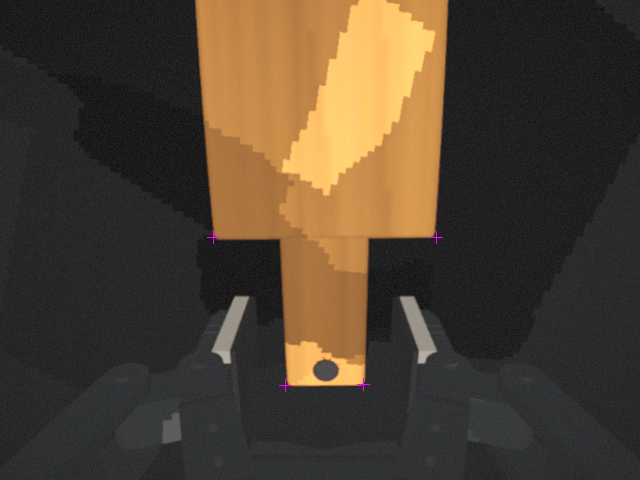

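The board lies flat on the bench: the predicted corners at z = 14 mm match the picture at (213,237), (436,237), (285,385) and (363,385). Regrasp with the tips about 2.5 mm above the bench.

>>> move_arm(plan=[0,0,-0.08,0,0,0,0,0,-0.08,0,0,0])

```text
time_s: 11.32
eef_pos: [0.4993, -0.0198, 0.0023]
eef_rot: [-0.0, 0.664, 0.748, -0.0]
wrist_force: [-0.3, 0.5, -0.0]
opening: 0.584
grasp_force: 0.0
```

>>> move_arm(plan=[0,0,0,0,0,0,0,0,0,0,0,0,0,0,0,0,0,0,0,0,0,0,0,0,0,0,0,0,0,0], grip=15)

```text
time_s: 11.95
eef_pos: [0.5, -0.0202, 0.003]
eef_rot: [0.0, 0.664, 0.748, 0.0]
wrist_force: [-0.4, 0.8, 3.7]
opening: 0.328
grasp_force: 59.6
```

>>> move_arm(plan=[0,0,0.3,0,0,0,0,0,0.8,0,0,0,0,0,1.4,0,0,0,0,0,1.6,0,0,0])

```text
time_s: 12.45
eef_pos: [0.501, -0.0205, 0.085]
eef_rot: [0.002, 0.664, 0.748, 0.001]
wrist_force: [0.3, 0.3, -0.6]
opening: 0.327
grasp_force: 59.4
```

Now back over the tray: +0.5 in x, −6.5 in y.

>>> move_arm(plan=[0,-0.5,0.1,0,0,0,0.1,-1.2,0.1,0,0,0,0.2,-2,0.1,0,0,0,0.3,-2.8,0.1,0,0,0,0.4,-3.6,0.1,0,0,0,0.5,-4.4,0.1,0,0,0,0.5,-5.2,0.1,0,0,0,0.5,-6,0,0,0,0,0.5,-6.5,0,0,0,0,0.5,-6.5,0,0,0,0])

```text
time_s: 13.7
eef_pos: [0.5243, -0.3465, 0.0824]
eef_rot: [-0.0, 0.665, 0.747, -0.0]
wrist_force: [0.7, 0.3, -0.1]
opening: 0.333
grasp_force: 59.3
```

>>> move_arm(plan=[0,0,-0.3,0,0,0,0,0,-0.6,0,0,0,0,0,-0.9,0,0,0,0,0,-1.1,0,0,0,0,0,-1.2,0,0,0,0,0,-1.25,0,0,0,0,0,-1.25,0,0,0])

```text
time_s: 14.58
eef_pos: [0.5249, -0.3453, 0.0205]
eef_rot: [0.0, 0.664, 0.748, -0.0]
wrist_force: [0.1, -0.5, -0.6]
opening: 0.329
grasp_force: 59.3
```

```bash
python3 - <<'E'
from h import *
o=ctrl.get_obs(); r=R.from_quat(np.array(o['eef_rot'])[[1,2,3,0]]).as_matrix()
print(o['eef_pos'],r[:,1],r[:,2],o['opening'],o['wrist_force'])
c=snap('wrist','w5.png'); s=snap('side','s5.png')['pixels']
im=np.zeros((480,800,3),np.uint8); im[:,:400]=cv2.resize(c['pixels'],(400,300))[:,:,:].copy() if 0 else 0
im[:300,:400]=cv2.resize(c['pixels'],(400,300),interpolation=cv2.INTER_AREA)
im[:400,400:]=cv2.resize(s[280:480,300:500],(400,400),interpolation=cv2.INTER_CUBIC)
cv2.imwrite('pics/c5.png',im[:,:,::-1])
E
```

```text
[ 0.52492437 -0.34534123  0.02050282] [9.93055920e-01 1.17642981e-01 2.61932267e-04] [ 2.97633289e-04 -2.85901079e-04 -9.99999915e-01] 0.3290015230805046 [ 0.1172934  -0.50080179 -0.62885645]
```

View pics/c5.png

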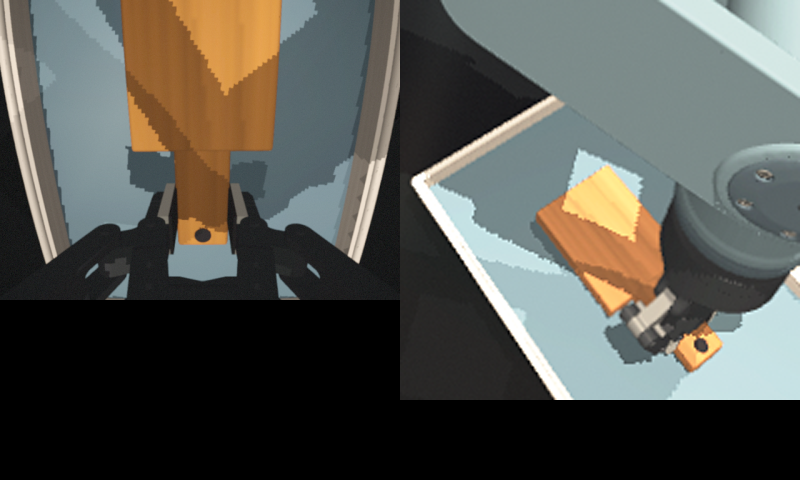

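The board is level, centred and clear of the rims. I'll lower it slowly, expecting contact at TCP z of about 12.5 mm.

>>> move_arm(plan=[0,0,-0.06,0,0,0,0,0,-0.1,0,0,0,0,0,-0.13,0,0,0,0,0,-0.15,0,0,0,0,0,-0.15,0,0,0])

```text
time_s: 15.3
eef_pos: [0.5248, -0.3452, 0.0131]
eef_rot: [0.0, 0.664, 0.748, -0.0]
wrist_force: [-0.4, 0.8, 1.7]
opening: 0.33
grasp_force: 59.7
```

>>> move_arm(plan=[0,0,-0.02,0,0,0,0,0,-0.02,0,0,0])

```text
time_s: 15.55
eef_pos: [0.5249, -0.3452, 0.013]
eef_rot: [-0.0, 0.664, 0.748, -0.0]
wrist_force: [-4.2, 3.2, 10.0]
opening: 0.332
grasp_force: 60.6
```

The 10 N of contact shows the board is resting on the pad. I'll release and retreat straight up.

>>> move_arm(plan=[0,0,0,0,0,0,0,0,0,0,0,0,0,0,0,0,0,0,0,0,0,0,0,0], grip=55)

```text
time_s: 16.05
eef_pos: [0.5247, -0.3451, 0.0116]
eef_rot: [-0.0, 0.664, 0.748, -0.0]
wrist_force: [0.0, -0.1, 0.6]
opening: 0.644
grasp_force: 0.0
```

>>> move_arm(plan=[0,0,0.2,0,0,0,0,0,0.6,0,0,0,0,0,1.2,0,0,0,0,0,2,0,0,0,0,0,2.8,0,0,0,0,0,3.4,0,0,0,0,0,3.4,0,0,0,0,0,3.4,0,0,0])

```text
time_s: 17.05
eef_pos: [0.5245, -0.3449, 0.1818]
eef_rot: [-0.0, 0.664, 0.748, -0.0]
wrist_force: [0.6, -0.0, -0.3]
opening: 0.644
grasp_force: 0.0
```

```bash
python3 - <<'E'
from h import *
o=ctrl.get_obs(); print(o['eef_pos'],o['opening'],o['wrist_force'])
c=snap('wrist','w6.png')['pixels']; t=snap('top','t6.png')['pixels']
im=np.zeros((600,800,3),np.uint8)
im[:300,:400]=cv2.resize(c,(400,300),interpolation=cv2.INTER_AREA)
im[:300,400:]=cv2.resize(t[200:320,380:540],(400,300),interpolation=cv2.INTER_CUBIC)
im[300:,:400]=cv2.resize(t[215:305,180:300],(400,300),interpolation=cv2.INTER_CUBIC)
cv2.imwrite('pics/c6.png',im[:,:,::-1])
E
```

```text
[ 0.52453038 -0.34486866  0.18182533] 0.6438904984966041 [ 0.61822778 -0.01989998 -0.27264979]
```

View pics/c6.png

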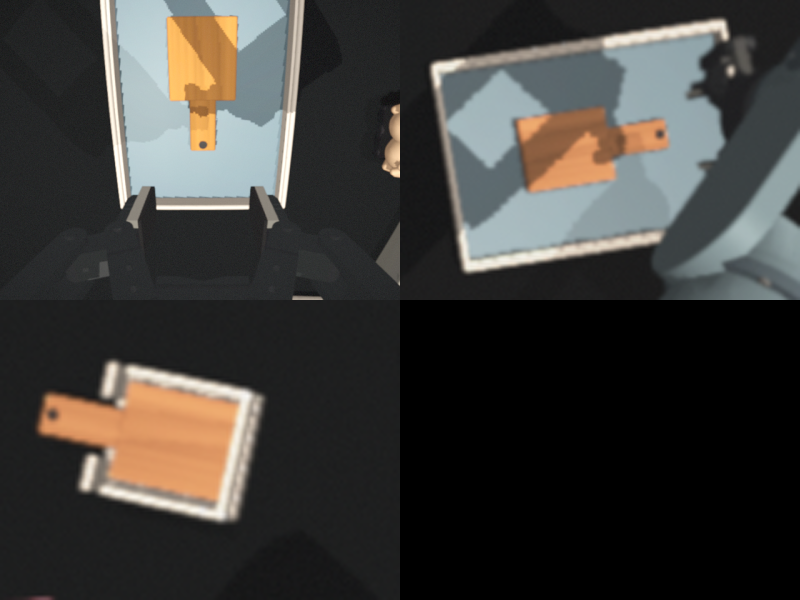

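The board lies flat in the tray, released and with the gripper clear, and the other two boards are stacked in the holder. Handing in.

```bash
python3 -c "
from bench import ctrl; print(ctrl.hand_in())"
```

```text
the job is handed in; nothing more can be done
None
```

The job is handed in at about 17 s: the bottom board lies flat on the tray pad, set down and released, and the other two dropped and stayed stacked in the holder; on the way I set it briefly on the bench, letting its handle end fall about 1 cm there, to regrasp it nearer the fingertips.

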